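# Lock the decorating turntable with its index pin

### The job

Take the red-headed index pin from its wooden stand and put it in the brass guide of the green turntable, then gently turn the crank counter-clockwise (seen from above) until the pin catches in the hidden hole of the plate inside; stop there without forcing it. Then press the pin gently down until its red head sits fully home on the guide, let go, and leave everything else on the table where it is.

Things in the scene. Friction and masses are not known exactly. Their poses are not given: they have to be found in the camera images.
- turntable: green round turntable base, 200 mm across, cover 60 mm above the table, fixed. Origin: centre of its underside, on the vertical turning axis; z up. The brass pin guide stands on it at its own +y, 60 mm from the axis. Hidden inside, under the guide, a steel plate (top 48 mm above the table, 8 mm thick) turns with the crank; it has one 13 mm hole on the guide's circle
- guide_top (a point): centre of the mouth of the hole in the square brass guide (34 x 34 mm, top 78 mm above the table). The hole is vertical, 11.2 mm wide, 28 mm deep, with a 2.5 mm chamfer; 2 mm below it lies the hidden plate. Under the plate is a stiff friction catch that the pin has to push down, with about 6 N, for its last 12 mm
- crank: aluminium wheel head with crank arm, turning about the turntable's axis with light friction (1 N at the knob); origin on the axis at table height, own -y points to the knob. Starts near its clockwise stop. The hidden hole stands differently to the arm each time: after 0.3 to 1.3 rad counter-clockwise it is under the guide, where a pin standing in it drops 10 mm by its weight and blocks the crank
- crank_knob (a point): black upright round knob of the crank, 18 mm thick, from 70 to 118 mm above the table, 75 mm from the turning axis; the point is on its axis, 96 mm above the table (half-way up). The arm under it is at 70 mm
- pin_grip (a point): index pin: red round head 22 mm thick, 46 mm tall, on a steel shaft 10 mm thick, 52 mm long with a chamfered tip; about 90 g. The point is the centre of the head: 23 mm above its underside, 75 mm above the tip; z along the pin, head up. It starts upright in its stand, the head's underside on the stand's top
- pin_shoulder (a point): centre of the underside of the pin's red head (52 mm above the tip). With the pin in the guide: 22 mm above the guide's top while its tip rests on the plate, 12 mm when it has dropped into the hole, 0 when fully home
- stand: wooden block 60 x 60 mm, 70 mm tall, fixed, with the pin's vertical hole (13 mm) in the middle of its top; origin: centre of its underside
- pin: the index pin itself (see pin_grip); origin at the shaft's tip, z up along the pin
- glaze_jar: blue glaze jar with white cap, 60 mm wide, 85 mm tall; a bystander, not to be moved; origin at its underside
- cup: white ceramic cup, 72 mm wide, 85 mm tall; a bystander, not to be moved; origin at its underside
- modelling_knife: modelling spatula lying flat, 180 mm long; a bystander, not to be moved; origin at its underside
- brush: brush lying flat, 180 mm long; a bystander, not to be moved; origin at its underside
- onggi_pot: small brown lidded clay pot, 76 mm wide, 80 mm tall; a bystander, not to be moved; origin at its underside
- roller: grey plastic clay roller lying down, 36 mm thick, 220 mm long; a bystander, not to be moved; origin at its underside
- clay_block: yellow pack of clay, 100 x 65 x 30 mm; a bystander, not to be moved; origin at its underside
There are look-alikes about, which are no part of the job. Of the things that look like the pin, the middle-sized one is meant.

How it is judged:
By the outcome, as a careful person would: the job done as asked, in the order asked, and still so for the second after the job is handed in, with the robot touching nothing.
It also fails if it takes over 72 s, if anything falls off the work surface, if the arm or the gripper's body presses on something with over 40 N, if the wrist force passes 120 N, or if a joint passes its speed limit or range.

### The arm

A 6-joint arm with a two-finger parallel gripper is mounted at the origin on the work surface. World frame = base frame: x ahead of the robot, y to its left, z up, the work surface at z = 0. Lengths are in mm, angles in rad, forces in N, time in s.
With the tool pointing down it reaches from about 300 to 775 mm from the base axis. Payload 14.6 kg.
Tool frame: the origin (TCP) lies midway between the tips of the shut fingers; the grasp point (between the pads) lies 19 mm behind it (grip_depth is the distance from the TCP to the grasp point, in mm); z points along the fingers, y is the direction in which the jaws open and shut (so a half turn about z gives the same grasp; the last joint's range is limited). The gripper opens to 94 mm and grips with 3 to 60 N. Pads are 16 mm wide; open, the fingers measure 119 mm over their backs; the gripper's body (75 mm by 177 mm) begins 78 mm behind the grasp point.
Start: joints at [-0.067, 0.3, 1.521, -0, 1.321, -0.067], TCP at [549.99, -0.002, 174.746] pointing down, gripper open.
Joint ranges: [-3.03, 3.03], [-0.79, 2.21], [0.23, 2.52], [-1.04, 4.18], [0, 3.07], [-2.55, 2.55]. Speed limits (rad/s): [2.22, 2.22, 2.57, 3.14, 3.14, 3.14].

### API

Orientations are given as [roll, pitch, yaw] about the fixed x, y, z axes, in that order (R = Rz(yaw) Ry(pitch) Rx(roll)).
In Python, from cell import read_state, camera, camera_info, sign_off, grip_depth gives the robot as it stands.
- The arm moves only by the tool drive_tool, never from a script. Its argument "motion" is one flat list of numbers, 4 for each row, row after row: the shift along the tool's x, y, z in mm, then the turn about the tool's z in rad. A call has 1 to 8 rows; each row shifts and turns the pose as measured when the row begins, along the tool's axes as they then stand; what a row does not reach is not made up. A row lasts 1/12 s, in which the tool goes at most 41.7 mm and 7.16 degrees, less where a joint would pass 70% of its speed; a pose out of reach is approached as far as the arm can. A call is refused whole if a number of a shift passes 41.7 or a number of a turn 0.125, either way. A call with a gripper value outside its range is refused whole. "jaw" is the closure, from 0 (fully open) to 1 (shut), set as the call begins (left out, the last holds). The fingers move at their own pace and stop on an object; "grip_force" is the grip in N (left out, the last holds). Time passes only in rows, so rows that do not move let the fingers close. It gives the time, the measured TCP pose, the force and the opening at its end, in the units of the state.
- read_state(): the state, without advancing time (a new reading comes with each control period).
- camera(name): name is "scene" or "side" or "wrist"; returns the picture (384x512x3 uint8, red, green, blue); there is no depth.
- camera_info(name): a dict with "fovy" (degrees; the focal length in pixels is half the picture's height over the tangent of half this angle, whatever the lens; pixels are square), "cx", "cy" (the principal point, pixels), "camera_from_world" (4x4, takes a point from world to camera coordinates). Camera axes: x right, y up, looking along -z (the intrinsics and any distortion apply to the point x, -y, -z); pixel columns grow to the right and rows downward; lengths in mm; the calibration is good to about 2 mm. A picture is of the moment at which its call begins: read the wrist's pose just before it. camera_info takes no time and is no camera call; for the wrist camera it gives the pose at the moment of the call.
- sign_off(): hands the job in, once; it reports no verdict.
The state is a dict: "clock": time; "joints": joint angles; "qd": joint speeds; "effort": joint torques, N m; "eef_pos": TCP position; "eef_rot": TCP orientation; "wrist_force": force on the tool from outside, world axes, zero at the start; "moment": the same for the moment, N m; "finger_gap": finger opening in mm.
Only numpy, scipy, OpenCV 4.12 (cv2) and the standard library are available. Lean on these libraries where they do the work, as an engineer would, in place of code of your own. Each camera call takes 0.05 s, during which the arm holds its last target. There are 200 camera calls.

## Working session

There is one attempt and no reset: what is moved stays moved. The work goes in short steps, Python scripts to look and compute and a tool call to move; the robot and the scene stay as the last step left them, time stands still between calls to the robot, and variables do not carry over. Pictures are saved under pics/ and viewed, on a budget of 10 in all, crops included, one or two more only if the job needs it, and the job is handed in when it is done.

Besides the shell and the picture viewer there is one more tool, called as a command line: name --argument value ..., lists and objects as JSON in quotes. drive_tool: Moves the arm, as the interface text tells. Its arguments: {"type":"object","properties":{"motion":{"type":"array","items":{"type":"number"}},"jaw":{"type":"number"},"grip_force":{"type":"number"}},"required":["motion"]}

```bash
mkdir -p pics; ls; cat > h.py <<'E'
import numpy as np, cv2
from cell import *
def snap(name,fn):
    ci=camera_info(name); im=camera(name)
    cv2.imwrite(f'pics/{fn}.png',im[:,:,::-1]); np.save(f'pics/{fn}.npy',{'ci':ci},allow_pickle=True); return im,ci
def load(fn): return np.load(f'pics/{fn}.npy',allow_pickle=True).item()['ci']
def ray(ci,u,v):
    f=192/np.tan(np.radians(ci['fovy'])/2); T=np.array(ci['camera_from_world'])
    d=np.array([(u-ci['cx'])/f,-(v-ci['cy'])/f,-1.]); R=T[:3,:3]
    o=-R.T@T[:3,3]; d=R.T@d; return o,d/np.linalg.norm(d)
def atz(ci,u,v,z):
    o,d=ray(ci,u,v); return o+d*(z-o[2])/d[2]
def tri(*a):
    A=np.zeros((3,3));b=np.zeros(3);rs=[]
    for ci,u,v in a:
        o,d=ray(ci,u,v);P=np.eye(3)-np.outer(d,d);A+=P;b+=P@o;rs.append((o,d))
    p=np.linalg.solve(A,b); return p,[np.linalg.norm((np.eye(3)-np.outer(d,d))@(p-o)) for o,d in rs]
def proj(ci,p):
    f=192/np.tan(np.radians(ci['fovy'])/2); q=np.array(ci['camera_from_world'])@np.r_[p,1]
    return ci['cx']+f*q[0]/-q[2], ci['cy']-f*q[1]/-q[2]
E
python3 - <<'E'
from h import *
a,c=snap('scene','scene0'); b,d=snap('side','side0'); 
print({k:v for k,v in c.items()},d, read_state())
E
```

```text
pics
{'fovy': 46.26744109908354, 'cx': 253.68391971687635, 'cy': 194.5944601430471, 'camera_from_world': array([[-5.85228600e-01,  8.10702108e-01, -1.64188295e-02,
         3.30224166e+02],
       [-4.86826937e-01, -3.35092891e-01,  8.06667396e-01,
         2.00656162e+02],
       [ 6.48465125e-01,  4.80077960e-01,  5.90777567e-01,
        -1.52547476e+03],
       [ 0.00000000e+00,  0.00000000e+00,  0.00000000e+00,
         1.00000000e+00]])} {'fovy': 54.59826684031299, 'cx': 255.36671682221524, 'cy': 192.33056272410457, 'camera_from_world': array([[ 9.81420203e-01, -1.91609956e-01,  1.00004761e-02,
        -5.17177256e+02],
       [ 8.84691869e-02,  4.98155150e-01,  8.62562838e-01,
        -1.24968886e+02],
       [-1.70257416e-01, -8.45651862e-01,  5.05851105e-01,
        -8.78001135e+02],
       [ 0.00000000e+00,  0.00000000e+00,  0.00000000e+00,
         1.00000000e+00]])} {'clock': 0.1, 'joints': array([-6.65677070e-02,  3.00413781e-01,  1.52151260e+00, -1.06633525e-05,
        1.32068708e+00, -6.66014733e-02]), 'qd': array([ 0.00257745, -0.0021916 , -0.00156691,  0.00156027,  0.00053019,
        0.00067795]), 'effort': array([ 1.84928511e-03, -5.32644153e+01, -3.53284299e+01,  7.10431044e-02,
        2.34944851e-02, -7.30603051e-05]), 'eef_pos': array([5.49738568e+02, 2.91362276e-02, 1.74246751e+02]), 'eef_rot': array([-3.14057342e+00, -5.76313487e-05,  1.57083271e+00]), 'wrist_force': array([-0.78516667,  0.59340582,  0.78180922]), 'moment': array([-0.02853182, -0.04403112,  0.01049661]), 'finger_gap': 93.95781171084018}
```

```bash
python3 -c "
import cv2
for n in('scene0','side0'): cv2.imwrite(f'pics/{n}b.png',cv2.resize(cv2.imread(f'pics/{n}.png'),(800,600),interpolation=cv2.INTER_CUBIC))"
```

```text
(no output)
```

View pics/scene0b.png

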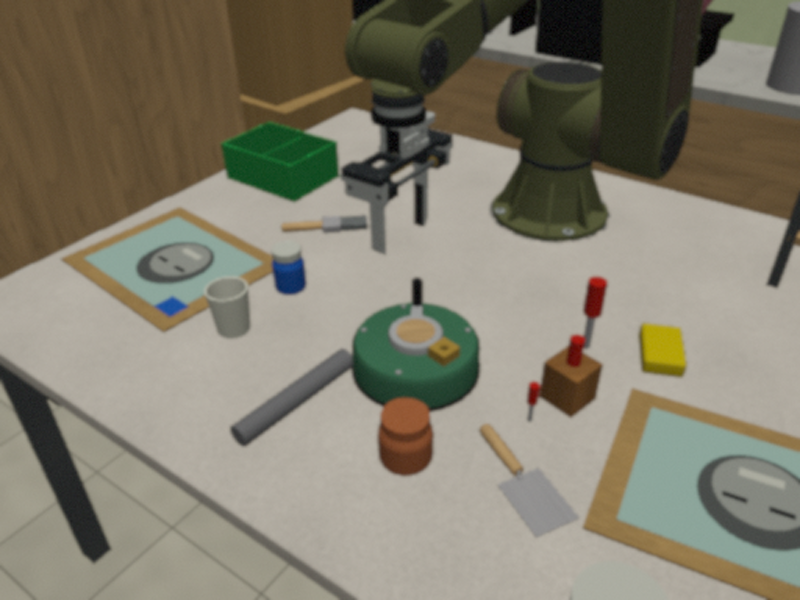

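View pics/side0b.png

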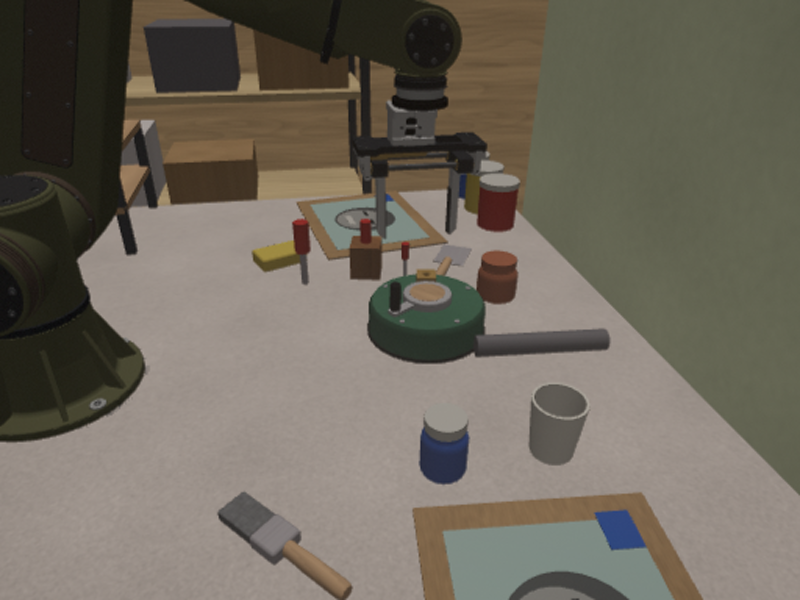

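The scene view shows the pin in the stand at about (576,350), the guide at (445,347) and the knob at (417,292). In the side view they are at (365,231), (427,273) and (395,297). The pin in the stand is the middle-sized look-alike.

```bash
python3 - <<'E'
from h import *
s,d=load('scene0'),load('side0');k=.64
for n,a,b in [('pin',(576,350),(365.5,231)),('guide',(445,348),(427,273.5)),('knob',(417,293),(395.5,297)),('standtop',(572,366),(366,241)),('disc',(416,333),(427.5,292))]:
    print(n,tri((s,a[0]*k,a[1]*k),(d,b[0]*k,b[1]*k)))
print(camera_info('wrist'), grip_depth)
E
```

```text
pin (array([511.37183588, 279.19924937,  92.70999891]), [np.float64(1.831320094180609), np.float64(1.8313200941805312)])
guide (array([597.2113217 , 112.08995484,  76.07542491]), [np.float64(2.0358330898094095), np.float64(2.0358330898094414)])
knob (array([521.74912966,  11.1410803 ,  92.06923631]), [np.float64(0.8956679473983112), np.float64(0.8956679473982424)])
standtop (array([514.34659669, 280.28387132,  67.93747984]), [np.float64(1.258687776746463), np.float64(1.2586877767465359)])
disc (array([585.4352956 ,  53.2992526 ,  71.18905444]), [np.float64(0.5809002471594632), np.float64(0.5809002471593883)])
{'fovy': 62.97753082311761, 'cx': 256.2027355697908, 'cy': 190.14662036051675, 'camera_from_world': array([[ 9.99999414e-01, -7.56418192e-05, -1.08013863e-03,
        -5.49127649e+02],
       [-2.36342867e-04,  9.58255214e-01, -2.85914130e-01,
         3.10300614e+01],
       [ 1.05667554e-03,  2.85914217e-01,  9.58254634e-01,
        -3.92240867e+02],
       [ 0.00000000e+00,  0.00000000e+00,  0.00000000e+00,
         1.00000000e+00]])} 18.8
```

drive_tool --motion '[35,-5,-5,0,35,-5,-5,0,35,-5,-5,0,35,-5,-5,0,35,-5,-5,0,35,-5,-5,0,35,-5,-5,0,35,-5,-5,0]' --jaw 0.4 --grip_force 20

```text
clock: 0.77
eef_pos: [507.8, 285.4, 212.2]
eef_rot: [-3.134, 0.002, 1.56]
wrist_force: [0.8, 0.1, -0.2]
finger_gap: 56.5
```

```bash
python3 - <<'E'
from h import *
s,d=load('scene0'),load('side0');k=.64
for n,a,b in [('bigtop',(597,281),(301,222)),('bigbot',(588,345),(305,282)),('smalltop',(534,385),(405,244))]:
    print(n,tri((s,a[0]*k,a[1]*k),(d,b[0]*k,b[1]*k)))
st=read_state();print(st['eef_pos'],st['eef_rot'],st['finger_gap'])
im,c=snap('wrist','w1')
cv2.imwrite('pics/w1b.png',cv2.resize(im[:,:,::-1],(800,600),interpolation=cv2.INTER_CUBIC))
E
```

```text
bigtop (array([386.48257481, 252.30984144, 131.64003481]), [np.float64(1.4960616867548728), np.float64(1.4960616867548373)])
bigbot (array([383.89846057, 255.21541558,   3.14645727]), [np.float64(2.8213358107927284), np.float64(2.8213358107927347)])
smalltop (array([586.92196349, 253.8815097 ,  69.51912031]), [np.float64(1.3409575515908496), np.float64(1.3409575515907513)])
[507.77227804 285.39527432 212.15010829] [-3.13368607e+00  2.11118717e-03  1.56035545e+00] 56.51357300670403
```

View pics/w1b.png

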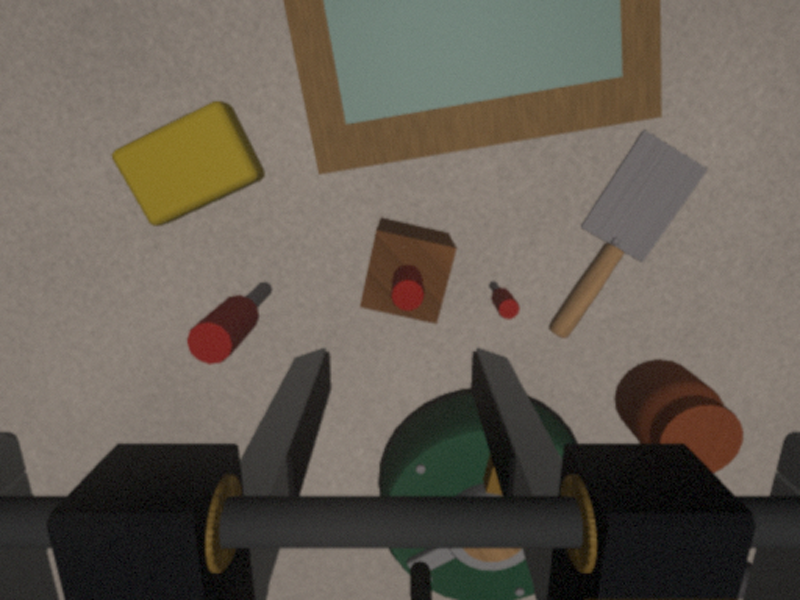

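The wrist view shows the pin's head top at (408,295), the stand's top centre at (407,277), and the big and small look-alikes at (210,340) and (509,308).

```bash
python3 - <<'E'
from h import *
s,d,w=load('scene0'),load('side0'),load('w1');k=.64
print(atz(w,408*k,295*k,116),atz(w,407.5*k,277*k,70))
print(tri((w,408*k,295*k),(s,577*k,341*k),(d,366*k,221.5*k)))
print(tri((w,408*k,295*k),(s,577*k,341*k)),tri((w,408*k,295*k),(d,366*k,221.5*k)))
R=np.array(w['camera_from_world']);print(-R[:3,:3].T@R[:3,3])
E
```

```text
[511.52027022 277.61515127 116.        ] [511.47637705 277.90543777  70.        ]
(array([512.55124425, 278.05068989, 112.12332027]), [np.float64(1.8251275729337857), np.float64(1.749661203215366), np.float64(1.3569738876710842)])
(array([511.41501569, 277.92541188, 111.49930271]), [np.float64(1.580519227734838), np.float64(1.5805192277346944)]) (array([512.60801651, 276.45823163, 112.56927771]), [np.float64(1.0778967717239625), np.float64(1.0778967717239067)])
[509.9029411  368.18594978 421.84621199]
```

drive_tool --motion '[-7.7,3.7,20,0.01,0,0,25,0,0,0,25,0,0,0,20,0,0,0,5,0,0,0,0,0]'

```text
clock: 1.32
eef_pos: [508.1, 287.5, 113.9]
eef_rot: [-3.134, -0.0, 1.561]
wrist_force: [1.4, -0.1, 0.1]
finger_gap: 56.4
```

drive_tool --motion '[-9.8,3.4,0,0.01,0,0,0,0,0,0,0,0]'

```text
clock: 1.57
eef_pos: [512.5, 276.7, 116.2]
eef_rot: [-3.136, -0.001, 1.55]
wrist_force: [-0.0, -0.2, 1.0]
finger_gap: 56.0
```

drive_tool --motion '[0.8,-0.8,14,-0.02,0,0,14,0,0,0,11,0,0,0,3,0,0,0,0,0,0,0,0,0]'

```text
clock: 2.07
eef_pos: [514.9, 277.8, 78.8]
eef_rot: [3.138, -0.005, 1.568]
wrist_force: [0.7, 0.8, 0.8]
finger_gap: 56.3
```

```bash
python3 - <<'E'
from h import *
for i in range(3):
    st=read_state();print(st['eef_pos'],st['eef_rot'],st['finger_gap'])
E
```

```text
[514.89506744 277.83461859  78.76584037] [ 3.13845545 -0.00492383  1.5682726 ] 56.25095831943028
[514.89506744 277.83461859  78.76584037] [ 3.13845545 -0.00492383  1.5682726 ] 56.25095831943028
[514.89506744 277.83461859  78.76584037] [ 3.13845545 -0.00492383  1.5682726 ] 56.25095831943028
```

drive_tool --motion '[0,-3.2,3,0,0,0,0,0]'

```text
clock: 2.23
eef_pos: [512.0, 278.0, 76.7]
eef_rot: [3.137, -0.006, 1.568]
wrist_force: [-0.3, 0.3, -0.1]
finger_gap: 56.6
```

drive_tool --motion '[0,0,0,0,0,0,0,0,0,0,0,0,0,0,0,0]' --jaw 1 --grip_force 20

```text
clock: 2.57
eef_pos: [512.3, 278.4, 78.0]
eef_rot: [3.135, -0.006, 1.568]
wrist_force: [-0.3, 0.6, -0.1]
finger_gap: 33.4
```

drive_tool --motion '[0,0,1.5,0,0,0,0,0,0,0,0,0,0,0,0,0]'

```text
clock: 2.9
eef_pos: [512.4, 278.4, 76.4]
eef_rot: [3.135, -0.006, 1.568]
wrist_force: [0.5, 0.8, 0.1]
finger_gap: 21.2
```

drive_tool --motion '[0,0,-12,0,0,0,-15,0,0,0,-25,0,0,0,-25,0,0,0,-20,0,0,0,-8,0,0,0,0,0,0,0,0,0]'

```text
clock: 3.57
eef_pos: [511.4, 277.2, 189.3]
eef_rot: [3.135, -0.006, 1.568]
wrist_force: [-0.2, -0.1, -0.8]
finger_gap: 21.3
```

drive_tool --motion '[-23,10.5,-1,0,-24,11,-1,0,-24,11,-1,0,-24,11,-1,0,-24,11,-1,0,-24,11,-1,0,-24,11,-1,0,-20,10,0,0]'

```text
clock: 4.23
eef_pos: [595.8, 85.4, 184.8]
eef_rot: [-3.133, -0.004, 1.575]
wrist_force: [-0.3, -0.3, -1.1]
finger_gap: 20.7
```

drive_tool --motion '[0,0,0,0,0,0,0,0]'

```text
clock: 4.4
eef_pos: [596.1, 81.3, 181.4]
eef_rot: [-3.129, -0.003, 1.571]
wrist_force: [0.1, -0.4, -0.4]
finger_gap: 20.9
```

```bash
python3 - <<'E'
from h import *
st=read_state();print(st['eef_pos'],st['eef_rot'],st['finger_gap'])
im,c=snap('wrist','w2')
snap('scene','s2');snap('side','d2')
cv2.imwrite('pics/w2b.png',cv2.resize(im[:,:,::-1],(800,600),interpolation=cv2.INTER_CUBIC))
print(proj(c,[597,112,78]))
E
```

```text
[596.06757635  81.26782267 181.35429833] [-3.12889803e+00 -2.94205109e-03  1.57064315e+00] 20.897486933219053
(np.float64(258.82983386851663), np.float64(150.5260253085457))
```

View pics/w2b.png

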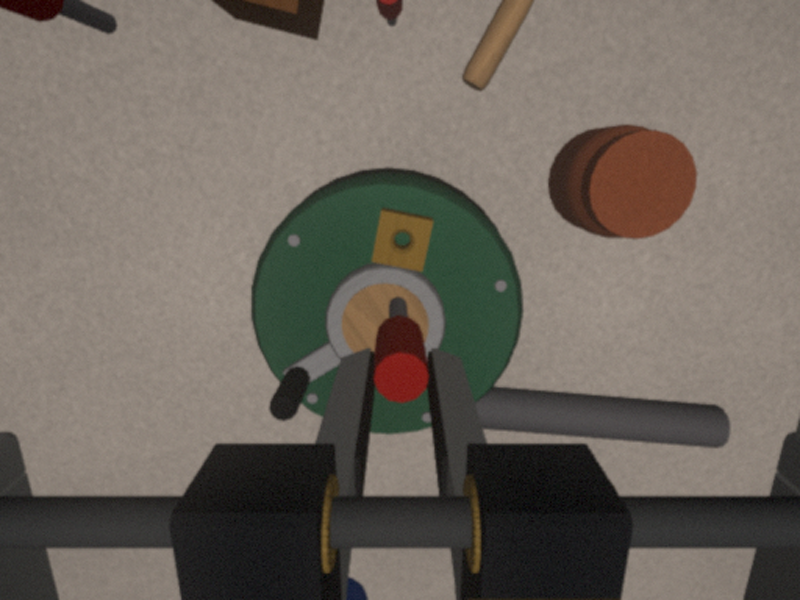

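The guide's hole is at (402,239), the held pin's tip at (398,304) and the knob's top at (286,405).

```bash
python3 - <<'E'
from h import *
s,d,w=load('scene0'),load('side0'),load('w2');k=.64
g=(w,402.5*k,239.5*k)
print('guide',atz(*g,78),tri(g,(s,445*k,348*k)),tri(g,(d,427*k,273.5*k)))
print('tip',atz(w,398*k,304*k,123),'headtop',atz(w,402*k,379*k,221))
print('knobtop',atz(w,286*k,405*k,118),'disc',atz(w,386*k,325*k,70))
E
```

```text
guide [595.76673206 109.20778025  78.        ] (array([595.02291185, 110.5343885 ,  75.97212468]), [np.float64(1.8045611286472225), np.float64(1.8045611286472831)]) (array([596.88958903, 108.67972181,  76.54823992]), [np.float64(1.1679495282712302), np.float64(1.167949528271126)])
tip [593.59494447  79.61616008 123.        ] headtop [596.812298    80.08215556 221.        ]
knobtop [523.41295258  11.71945398 118.        ] disc [584.27493293  47.80647305  70.        ]
```

drive_tool --motion '[14,0.5,10,0,14.5,0.5,12,0,0,0,10,0,0,0,3,0,0,0,0,0,0,0,0,0]'

```text
clock: 5.05
eef_pos: [594.4, 118.4, 142.5]
eef_rot: [-3.128, -0.003, 1.579]
wrist_force: [0.4, -0.1, -0.7]
finger_gap: 21.1
```

```bash
python3 - <<'E'
from h import *
st=read_state();print(st['eef_pos'],st['eef_rot'],st['finger_gap'])
im,c=snap('wrist','w3')
a,sc=snap('scene','s3');b,dc=snap('side','d3')
P=np.array([595.8,109.5,85]);o=[]
for i,cc in((im,c),(a,sc),(b,dc)):
    u,v=map(int,proj(cc,P));print(u,v);h=(60 if i is im else 32)
    o.append(cv2.resize(i[v-h:v+h,u-h:u+h,::-1],(400,400) if i is not im else (600-200,400),interpolation=cv2.INTER_CUBIC))
m=np.hstack(o);cv2.imwrite('pics/m3.png',cv2.resize(m,(798,266)));cv2.imwrite('pics/m3.png',np.vstack([np.hstack(o[:2]),]))
cv2.imwrite('pics/m3d.png',o[2])
E
```

```text
[594.35885366 118.43584773 142.45732332] [-3.12795497e+00 -3.06795501e-03  1.57869219e+00] 21.13259770369463
259 202
283 219
272 172
```

View pics/m3.png

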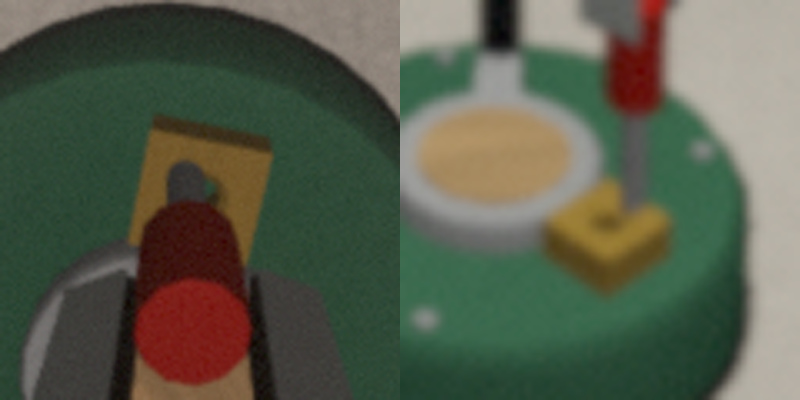

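View pics/m3d.png

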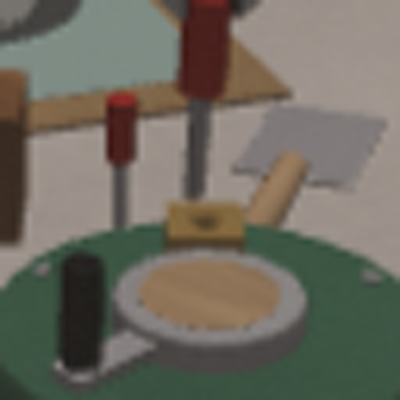

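The tip sits about 10 mm too far in +y and a few mm short in x. The wrist crop puts the tip at (187,175) and the hole at (202,188); the scene crop has the tip at (233,208) and the hole at (207,221); the side crop has the tip at (194,195) and the hole at (206,222).

```bash
python3 - <<'E'
from h import *
w,s,d=load('w3'),load('s3'),load('d3')
W=lambda x,y:(w,259-60+x*.3,202-60+y*.3)
S=lambda x,y:(s,283-32+x*.16,219-32+y*.16)
D=lambda x,y:(d,272-32+x*.16,172-32+y*.16)
for n,a in(('tip',(W(187,172),S(233,208),D(194,195))),('hole',(W(202,188),S(207,221),D(206,222)))):
    print(n,tri(*a),tri(*a[1:])[0]); z=84 if n=='tip' else 78
    print([atz(*q,z)[:2].round(1) for q in a])
E
```

```text
tip (array([592.46710538, 118.50327573,  84.49449881]), [np.float64(0.7382056949020033), np.float64(1.4667953765535955), np.float64(1.3372159125266008)]) [592.85655099 119.27173074  84.36020174]
[array([592.2, 117.6]), array([590.9, 119.2]), array([593.7, 118.2])]
hole (array([596.19212615, 110.13943317,  75.53464005]), [np.float64(0.27936620903892034), np.float64(1.6866467822376472), np.float64(1.6965773173524412)]) [596.07865664 109.84955764  75.59943175]
[array([596.3, 111.2]), array([596.5, 111.6]), array([595.8, 103.2])]
```

drive_tool --motion '[-7.7,3.8,0,0.008,0,0,0,0,0,0,0,0]'

```text
clock: 5.45
eef_pos: [599.7, 108.7, 144.4]
eef_rot: [-3.131, -0.003, 1.568]
wrist_force: [-0.5, -0.3, -1.2]
finger_gap: 21.3
```

drive_tool --motion '[1.6,-1.3,3,0,0,0,2,0,0,0,2,0,0,0,0,0]'

```text
clock: 5.78
eef_pos: [598.5, 109.8, 137.1]
eef_rot: [-3.132, -0.003, 1.567]
wrist_force: [1.0, -0.3, -1.3]
finger_gap: 21.2
```

drive_tool --motion '[0,0,1.5,0,0,0,1.5,0,0,0,1,0]'

```text
clock: 6.03
eef_pos: [598.4, 110.0, 132.8]
eef_rot: [-3.132, -0.003, 1.567]
wrist_force: [-0.3, 0.5, -0.8]
finger_gap: 21.3
```

drive_tool --motion '[0,0,2,0,0,0,2,0,0,0,2,0,0,0,0,0]'

```text
clock: 6.37
eef_pos: [598.1, 110.1, 125.8]
eef_rot: [-3.131, -0.003, 1.567]
wrist_force: [0.4, 0.4, -1.4]
finger_gap: 21.1
```

drive_tool --motion '[0,0,3,0,0,0,3,0,0,0,3,0,0,0,3,0,0,0,2,0]'

```text
clock: 6.78
eef_pos: [598.0, 110.1, 110.6]
eef_rot: [-3.132, -0.003, 1.567]
wrist_force: [0.1, 0.5, -2.0]
finger_gap: 20.8
```

drive_tool --motion '[0,0,1.5,0,0,0,1.5,0,0,0,0,0]'

```text
clock: 7.03
eef_pos: [597.7, 110.1, 106.6]
eef_rot: [-3.131, -0.003, 1.567]
wrist_force: [0.7, -0.4, -1.3]
finger_gap: 21.1
```

drive_tool --motion '[0,0,0,0,0,0,0,0,0,0,0,0,0,0,0,0]' --jaw 0.55

```text
clock: 7.37
eef_pos: [598.2, 110.2, 107.2]
eef_rot: [-3.132, -0.003, 1.567]
wrist_force: [0.3, -0.6, 0.2]
finger_gap: 41.3
```

drive_tool --motion '[0,0,-8,0,0,0,-12,0,0,0,-15,0,0,0,-15,0,0,0,-8,0,0,0,0,0]'

```text
clock: 7.87
eef_pos: [599.2, 110.1, 172.5]
eef_rot: [-3.135, -0.004, 1.567]
wrist_force: [0.3, 0.4, -0.3]
finger_gap: 42.5
```

```bash
python3 - <<'E'
from h import *
st=read_state();print(st['eef_pos'],st['eef_rot'],st['finger_gap'])
a,sc=snap('scene','s4');b,dc=snap('side','d4')
o=[]
for i,cc in((a,sc),(b,dc)):
    u,v=map(int,proj(cc,[580,60,90]));print(u,v);h=50
    o.append(cv2.resize(i[v-h:v+h,u-h:u+h,::-1],(400,400),interpolation=cv2.INTER_CUBIC))
cv2.imwrite('pics/m4.png',np.hstack(o))
E
```

```text
[599.17343258 110.05525377 172.51812963] [-3.1346021  -0.00369026  1.56715184] 42.464131715767046
269 206
271 179
```

View pics/m4.png

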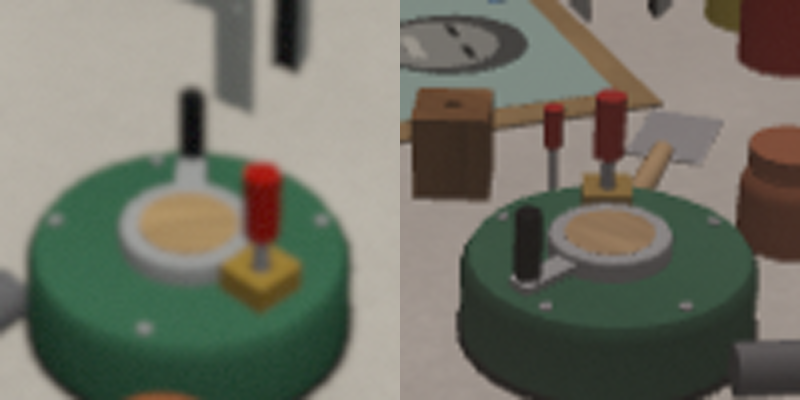

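The pin stands in the guide with its head about 22 mm up, tip resting on the plate. Next is the knob.

drive_tool --motion '[-24,-19,0,0,-25,-19,0,0,-25,-19,0,0,-24,-19,0,0,0,0,0,0.12,0,0,0,0.12,0,0,0,0.12,0,0,0,0.12]' --jaw 0.65

```text
clock: 8.63
eef_pos: [514.8, 8.2, 163.3]
eef_rot: [-3.122, 0.006, 1.079]
wrist_force: [0.9, -0.1, 0.4]
finger_gap: 33.1
```

drive_tool --motion '[0,0,0,0.12,0,0,0,0.12,0,0,0,0.12,0,0,0,0]'

```text
clock: 8.97
eef_pos: [512.9, 8.0, 159.9]
eef_rot: [-3.122, 0.017, 0.698]
wrist_force: [0.3, 0.7, 0.4]
finger_gap: 33.1
```

```bash
cat > nav.py <<'E'
import sys
from h import *
from scipy.spatial.transform import Rotation as R
st=read_state();p=st['eef_pos'];M=R.from_euler('xyz',st['eef_rot']).as_matrix()
t=np.array(list(map(float,sys.argv[1:4])))
print(p.round(1),st['eef_rot'].round(3),st['finger_gap'].round(1),'tool shift',(M.T@(t-p)).round(1),'jaw axis deg',np.degrees(np.arctan2(M[1,1],M[0,1])).round(1))
E
python3 nav.py 522.5 11.4 150
```

```text
Traceback (most recent call last):
  File "nav.py", line 6, in <module>
    print(p.round(1),st['eef_rot'].round(3),st['finger_gap'].round(1),'tool shift',(M.T@(t-p)).round(1),'jaw axis deg',np.degrees(np.arctan2(M[1,1],M[0,1])).round(1))
                                            ^^^^^^^^^^^^^^^^^^^^^^
AttributeError: 'float' object has no attribute 'round'
```

```bash
sed -i "s/st\['finger_gap'\].round(1)/round(st['finger_gap'],1)/" nav.py; python3 nav.py 522.5 11.4 150
```

```text
[512.9   8.  159.9] [-3.122  0.017  0.698] 33.1 tool shift [9.7 3.7 9.6] jaw axis deg -50.0
```

drive_tool --motion '[9.7,3.7,9,0,0,0,0,0,0,0,0,0]'

```text
clock: 9.22
eef_pos: [521.8, 11.5, 149.0]
eef_rot: [-3.12, 0.019, 0.708]
wrist_force: [0.8, -0.2, -0.0]
finger_gap: 33.1
```

```bash
python3 nav.py 522.5 11.4 88
```

```text
[521.8  11.5 149. ] [-3.12   0.019  0.708] 33.1 tool shift [ 1.6  1.8 61. ] jaw axis deg -49.5
```

drive_tool --motion '[0.5,0.5,12,0,0,0,12,0,0,0,10,0,0,0,8,0,0,0,5,0,0,0,0,0]'

```text
clock: 9.72
eef_pos: [519.9, 11.2, 100.3]
eef_rot: [-3.12, 0.019, 0.72]
wrist_force: [-0.1, 0.6, -0.1]
finger_gap: 33.0
```

```bash
python3 nav.py 522.5 11.4 88
```

```text
[519.9  11.2 100.3] [-3.12   0.019  0.72 ] 33.0 tool shift [ 2.3  1.8 12.2] jaw axis deg -48.8
```

drive_tool --motion '[2.3,1.8,6,0.04,0,0,5,0,0,0,0,0,0,0,0,0]' --jaw 0.76 --grip_force 5

```text
clock: 10.05
eef_pos: [522.8, 11.3, 89.7]
eef_rot: [-3.121, 0.019, 0.682]
wrist_force: [-0.3, 0.4, 0.7]
finger_gap: 22.5
```

```bash
python3 nav.py 522.5 11.4 88; cat > arc.py <<'E'
# rows along the crank circle: from current TCP, n rows, step rad
import sys
from h import *
from scipy.spatial.transform import Rotation as R
n,s=int(sys.argv[1]),float(sys.argv[2]); C=np.array([585.6,51.2])
st=read_state();p=st['eef_pos'];M=R.from_euler('xyz',st['eef_rot']).as_matrix()
a=np.arctan2(*(p[:2]-C)[::-1]);r=np.linalg.norm(p[:2]-C)
ja=np.arctan2(M[1,1],M[0,1]);print('ang',a%(2*np.pi),'r',r,'z',p[2],'jaw-tangent',(ja-(a+np.pi/2)+np.pi)%(2*np.pi)-np.pi,'gap',st['finger_gap'],'F',st['wrist_force'].round(1))
rows=[]
for i in range(n):
    q=C+75*np.array([np.cos(a+s*(i+1)),np.sin(a+s*(i+1))]);q0=p[:2] if i==0 else q1
    Mi=R.from_euler('z',s*i).as_matrix()@M
    rows.append(np.r_[(Mi.T@np.r_[q-q0,(88-p[2]) if i==0 else 0]).round(1),-s]); q1=q
print(np.array(rows))
E
python3 arc.py 4 .02
```

```text
[522.8  11.3  89.7] [-3.121  0.019  0.682] 22.5 tool shift [-0.2 -0.2  1.7] jaw axis deg -50.9
ang 3.7071996976761126 r 74.36926586865413 z 89.67918654504494 jaw-tangent 0.1161518801161483 gap 22.50569434427551 F [-0.3  0.4  0.7]
[[-0.8   1.5   1.7  -0.02]
 [-0.2   1.5  -0.   -0.02]
 [-0.2   1.5  -0.   -0.02]
 [-0.2   1.5  -0.   -0.02]]
```

drive_tool --motion '[-0.4,1.5,1,-0.02,-0.2,1.5,0,-0.02,-0.2,1.5,0,-0.02,-0.2,1.5,0,-0.02,-0.2,1.5,0,-0.02,-0.2,1.5,0,-0.02,-0.2,1.5,0,-0.02,-0.2,1.5,0,-0.02]'

```text
clock: 10.72
eef_pos: [531.1, 0.3, 91.0]
eef_rot: [-3.121, 0.013, 0.864]
wrist_force: [-0.2, 0.3, -0.0]
finger_gap: 22.6
```

```bash
python3 arc.py 3 .02
```

```text
ang 3.8933743561101504 r 74.57965106379943 z 91.02482179818905 jaw-tangent 0.11154308186052253 gap 22.632895658003488 F [-0.2  0.3 -0. ]
[[-0.5   1.5   3.   -0.02]
 [-0.2   1.5  -0.   -0.02]
 [-0.2   1.5  -0.   -0.02]]
```

drive_tool --motion '[-0.4,1.5,1,-0.02,-0.2,1.5,0.3,-0.02,-0.2,1.5,0,-0.02,-0.2,1.5,0.3,-0.02,-0.2,1.5,0,-0.02,-0.2,1.5,0.3,-0.02,-0.2,1.5,0,-0.02]'

```text
clock: 11.3
eef_pos: [540.0, -8.7, 90.8]
eef_rot: [-3.122, 0.008, 1.023]
wrist_force: [-0.2, 0.4, -0.7]
finger_gap: 22.8
```

```bash
python3 arc.py 1 .02
```

```text
ang 4.061599919942824 r 75.2664350893666 z 90.81156885234348 jaw-tangent 0.10282724680046051 gap 22.82612052872853 F [-0.2  0.4 -0.7]
[[ 0.1   1.6   2.8  -0.02]]
```

drive_tool --motion '[-0.1,1.5,0.5,-0.02,-0.2,1.5,0.3,-0.02,-0.2,1.5,0,-0.02,-0.2,1.5,0.3,-0.02]'

```text
clock: 11.63
eef_pos: [545.5, -12.7, 89.8]
eef_rot: [-3.122, 0.006, 1.112]
wrist_force: [-0.7, 0.2, -0.2]
finger_gap: 22.7
```

drive_tool --motion '[-0.2,1.5,0.3,-0.02,-0.2,1.5,0.3,-0.02,-0.2,1.5,0,-0.02,-0.2,1.5,0.3,-0.02]'

```text
clock: 11.97
eef_pos: [551.1, -16.3, 88.5]
eef_rot: [-3.121, 0.005, 1.201]
wrist_force: [-0.7, -0.2, -0.1]
finger_gap: 22.8
```

```bash
python3 arc.py 1 .02
```

```text
ang 4.2398180594173365 r 75.75973391610063 z 88.50057625977225 jaw-tangent 0.10284660851288763 gap 22.755346452720147 F [-0.7 -0.2 -0.1]
[[ 0.6   1.6   0.5  -0.02]]
```

drive_tool --motion '[0.2,1.5,0,-0.02,-0.1,1.5,0,-0.02,-0.1,1.5,0,-0.02,-0.1,1.5,0,-0.02]'

```text
clock: 12.3
eef_pos: [557.3, -18.6, 88.3]
eef_rot: [-3.12, 0.003, 1.29]
wrist_force: [-0.7, 1.1, 1.0]
finger_gap: 22.7
```

drive_tool --motion '[-0.1,1.5,0,-0.02,-0.1,1.5,0,-0.02,-0.1,1.5,0,-0.02,-0.1,1.5,0,-0.02]'

```text
clock: 12.63
eef_pos: [563.7, -20.6, 88.1]
eef_rot: [-3.12, 0.001, 1.379]
wrist_force: [0.4, -0.3, 0.4]
finger_gap: 22.5
```

```bash
python3 arc.py 1 .02
```

```text
ang 4.416645048228567 r 75.10351522882364 z 88.14639830015884 jaw-tangent 0.10382727251589374 gap 22.5080028682236 F [ 0.4 -0.3  0.4]
[[-0.    1.5   0.1  -0.02]]
```

drive_tool --motion '[-0.1,1.5,0,-0.02,-0.1,1.5,0,-0.02,-0.1,1.5,0,-0.02,-0.1,1.5,0,-0.02]'

```text
clock: 12.97
eef_pos: [570.2, -22.1, 88.0]
eef_rot: [-3.12, -0.001, 1.468]
wrist_force: [0.1, 0.1, 0.3]
finger_gap: 22.6
```

```bash
cat > red.py <<'E'
from h import *
a=cv2.imread('pics/s4.png')[:,:,::-1]; b,_=snap('scene','s_now')
for i in(a,b):
    i=i.astype(int);m=(i[:,:,0]>110)&(i[:,:,1]<60)&(i[:,:,2]<70)
    u,v=map(int,proj(load('s4'),[596,110,120]));m2=np.zeros_like(m);m2[v-25:v+30,u-12:u+12]=m[v-25:v+30,u-12:u+12]
    y,x=np.nonzero(m2);print('red n',len(y),x.mean(),y.mean())
p=load('s4');print('expected row shift per 10mm',proj(p,[596,110,110])[1]-proj(p,[596,110,120])[1])
E
python3 red.py; python3 arc.py 1 .02
```

```text
red n 35 284.1714285714286 199.97142857142856
red n 39 284.43589743589746 199.66666666666666
expected row shift per 10mm 3.474280833310587
ang 4.508144048590315 r 74.92990682712193 z 88.00160495741424 jaw-tangent 0.10280225887480876 gap 22.746474010586326 F [ 0.1 -0.3 -0.4]
[[-0.2   1.5  -0.   -0.02]]
```

drive_tool --motion '[-0.1,1.5,0,-0.02,-0.1,1.5,0,-0.02,-0.1,1.5,0,-0.02,-0.1,1.5,0,-0.02]'

```text
clock: 13.35
eef_pos: [576.8, -23.1, 87.9]
eef_rot: [-3.121, -0.003, 1.556]
wrist_force: [-0.5, 0.4, 0.3]
finger_gap: 22.6
```

drive_tool --motion '[-0.1,1.5,0,-0.02,-0.1,1.5,0,-0.02,-0.1,1.5,0,-0.02,-0.1,1.5,0,-0.02]'

```text
clock: 13.68
eef_pos: [583.5, -23.4, 87.7]
eef_rot: [-3.121, -0.005, 1.645]
wrist_force: [0.2, -0.5, -0.8]
finger_gap: 22.3
```

```bash
python3 red.py; python3 arc.py 1 .02
```

```text
red n 35 284.1714285714286 199.97142857142856
red n 39 284.43589743589746 199.66666666666666
expected row shift per 10mm 3.474280833310587
ang 4.687187081107056 r 74.60956697882672 z 87.69099382014022 jaw-tangent 0.10148309481938345 gap 22.521896699248373 F [ 0.9 -0.3 -0.6]
[[-0.5   1.4  -0.3  -0.02]]
```

```bash
python3 - <<'E'
from h import *
o=[]
for n,f in(('scene','s5'),('side','d5')):
    i,cc=snap(n,f);u,v=map(int,proj(cc,[580,60,90]));h=50
    o.append(cv2.resize(i[v-h:v+h,u-h:u+h,::-1],(400,400),interpolation=cv2.INTER_CUBIC))
cv2.imwrite('pics/m5.png',np.hstack(o))
E
```

```text
(no output)
```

View pics/m5.png

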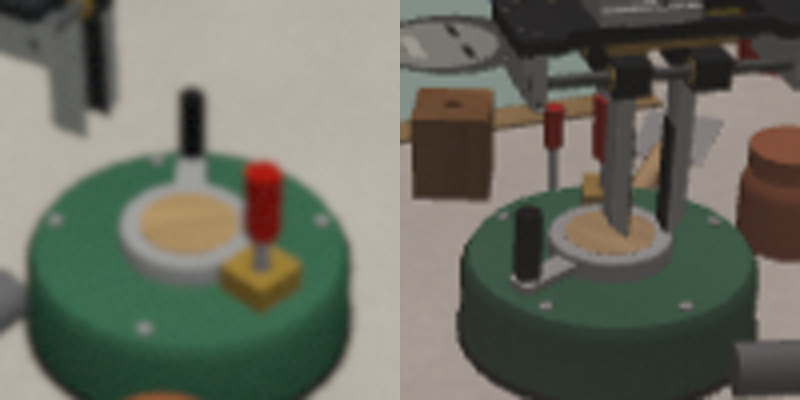

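The knob has not moved, and the fingers look higher and nearer the robot than the reported pose says. I'll check them against the images.

```bash
python3 - <<'E'
from h import *
st=read_state();print(st['eef_pos'],st['joints'],st['clock'])
s,d=load('s5'),load('d5')
us,vs=map(int,proj(s,[580,60,90]));ud,vd=map(int,proj(d,[580,60,90]))
S=lambda x,y:(s,us-50+x/4,vs-50+y/4);D=lambda x,y:(d,ud-50+x/4,vd-50+y/4)
print('near finger',tri(S(78,133),D(228,236)),tri(S(100,110),D(260,225)))
print('tcp px',proj(s,st['eef_pos']),proj(d,st['eef_pos']),'seen mid',S(88,122)[1:],D(244,230)[1:])
w=camera_info('wrist');T=np.array(w['camera_from_world']);print(-T[:3,:3].T@T[:3,3])
w=load('w3');T=np.array(w['camera_from_world']);print('w3',-T[:3,:3].T@T[:3,3])
i,_=snap('wrist','w5');cv2.imwrite('pics/w5b.png',cv2.resize(i[:,:,::-1],(800,600)))
E
```

```text
[583.40001013 -23.35015771  87.64486781] [-1.03255737e-01  4.69985281e-01  1.49717738e+00  1.09355175e-03
  1.19575153e+00 -1.76320051e-01] 13.8333
near finger (array([580.46838624, -26.87482777, 109.98120529]), [np.float64(4.841155326014623), np.float64(4.841155326014659)]) (array([587.82965068, -20.36760365, 123.09166539]), [np.float64(10.886052801428344), np.float64(10.88605280142845)])
tcp px (np.float64(240.8639497276198), np.float64(196.55760477712025)) (np.float64(280.1063729904402), np.float64(196.15502598876523)) seen mid (241.0, 186.5) (282.0, 186.5)
[581.35074838  58.10775465 297.88310455]
w3 [596.17929722 200.17842201 352.58935312]
```

View pics/w5b.png

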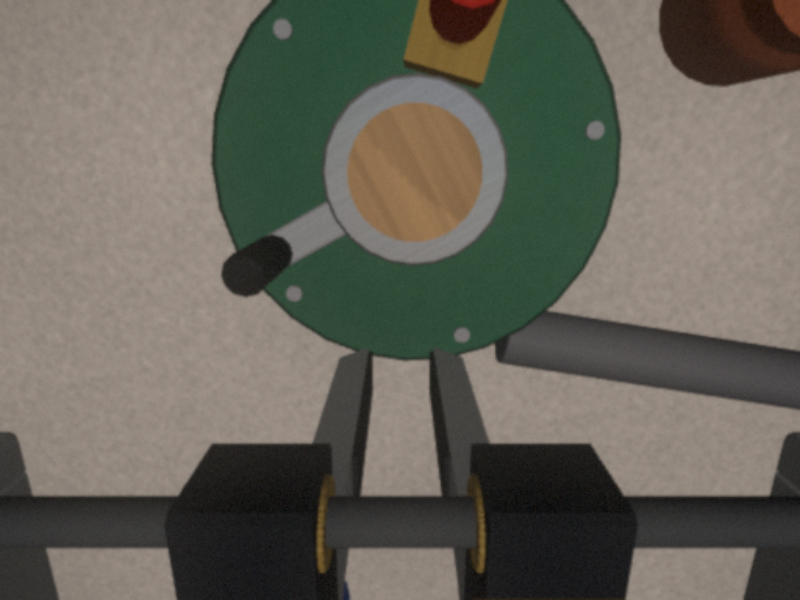

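The wrist view confirms it: the knob, top at (245,275), is untouched and outside the fingers. I'll fit the true camera position from known features to find the size of the pose error.

```bash
cat > fit.py <<'E'
from h import *
from scipy.optimize import least_squares
import copy
def fit(ci,pts,rim,rot=True):
    k=.64
    def res(t):
        c=copy.deepcopy(ci);T=np.array(c['camera_from_world']);D=np.eye(4);D[:3,3]=-t[:3]
        Rr=np.eye(4);Rr[:3,:3]=cv2.Rodrigues(np.array([t[3],t[4],0.]))[0]
        c['camera_from_world']=Rr@T@D
        r=[np.subtract(proj(c,np.array(P,float)),np.array(uv)*k) for P,uv in pts]
        r=list(np.ravel(r))
        for u,v in rim:
            p=atz(c,u*k,v*k,60); r.append((np.hypot(p[0]-585.6,p[1]-51.2)-100)*1.2)
        return np.r_[r,t[3]*300*rot_w,t[4]*300*rot_w]
    rot_w=1 if rot else 100
    s=least_squares(res,np.zeros(5));return s.x.round(3),s.fun.round(1)
E
python3 - <<'E'
from fit import *
w5=load('w5'); w2=load('w2')
p5=[((522.5,11.4,118),(244,275)),((585.6,51.2,70),(415,170))]
r5=[(213,150),(620,165),(415,358),(278,295),(545,310),(250,40)]
p2=[((522.5,11.4,118),(286,405)),((595.9,110,78),(402.5,239.5)),((585.6,51.2,70),(386,325))]
r2=[(252,300),(522,300),(388,168),(395,432)]
for n,c,p,r in(('w5',w5,p5,r5),('w2',w2,p2,r2)):
    for rot in(True,False): print(n,*fit(c,p,r,rot))
E
```

```text
w5 [ 3.0540e+00  3.1260e+00  1.2347e+01  3.0000e-03 -5.0000e-03] [ 4.9 -4.3 -0.4  2.5  0.1  0.5 -0.9 -4.3 -0.4 -3.2  0.9 -1.5]
w5 [ 1.817  2.257 12.37   0.    -0.   ] [ 5.1 -4.6 -0.3  2.5 -0.   0.7 -1.1 -4.6 -0.4 -3.2  0.  -0. ]
w2 [1.007e+00 2.392e+00 8.291e+00 3.000e-03 1.000e-03] [-0.  -2.6 -1.  -0.7  0.3 -4.2 -1.4 -2.   3.9 -1.9  0.8  0.2]
w2 [1.313 1.461 8.724 0.    0.   ] [-0.  -2.7 -1.1 -0.8  0.3 -4.3 -1.4 -2.   4.  -2.1  0.   0. ]
```

```bash
python3 - <<'E'
from h import *
s0,d0,s4,s5,d5=[load(n) for n in('scene0','side0','s4','s5','d5')]
k=.64
print('s0 pred',proj(s0,[549.7,0,174.2]),'seen',400*k,236*k,' side pred',proj(d0,[549.7,0,174.2]),'seen',415*k,233*k)
us,vs=map(int,proj(s4,[580,60,90]))
print('s4 pred',proj(s4,[599.2,110,172.5]),'seen',us-50+265/4,vs-50+92/4)
for a in(0,28):print('s5',proj(s5,[583.4,-23.3,87.6+a]),proj(d5,[583.4,-23.3,87.6+a]))
E
```

```text
s0 pred (np.float64(256.07146085637504), np.float64(163.5821893897188)) seen 256.0 151.04  side pred (np.float64(265.4941764978528), np.float64(161.20434258081139)) seen 265.6 149.12
s4 pred (np.float64(283.8365764335377), np.float64(189.45188135378052)) seen 285.25 179.0
s5 (np.float64(240.88079335257405), np.float64(196.57912292418624)) (np.float64(280.10050787640506), np.float64(196.16034003635048))
s5 (np.float64(240.49696773621437), np.float64(187.2972443606127)) (np.float64(280.6059769727356), np.float64(186.22830797562722))
```

The fingertips have been about 28 mm above the reported TCP the whole time: about 12, 10 and 10 px too high in the images. So the pin was held near the top of its head, and the fingers passed over the knob without touching it. I'll go back with real tip z = reported z + 28.

drive_tool --motion '[0,0,-12,0.12,0,0,-8,0.12,0,0,0,0.12,0,0,0,0.12,0,0,0,0.12,0,0,0,0.12,0,0,0,0.12,0,0,0,0.08]' --jaw 0.6

```text
clock: 14.55
eef_pos: [583.1, -23.3, 108.8]
eef_rot: [-3.125, 0.015, 0.686]
wrist_force: [-0.1, -0.8, 0.3]
finger_gap: 37.5
```

```bash
python3 nav.py 522 11 105
```

```text
[583.1 -23.3 108.8] [-3.125  0.015  0.686] 37.5 tool shift [-25.5 -65.2   5.2] jaw axis deg -50.7
```

drive_tool --motion '[-8.5,-21.7,0,0,-8.5,-21.7,0,0,-8.5,-21.7,0,0,0,0,0,0,0,0,0,0]'

```text
clock: 14.97
eef_pos: [519.7, 12.0, 109.8]
eef_rot: [-3.126, 0.015, 0.676]
wrist_force: [1.2, 0.4, -0.1]
finger_gap: 37.7
```

```bash
python3 nav.py 522 11 100
```

```text
[519.7  12.  109.8] [-3.126  0.015  0.676] 37.7 tool shift [1.3 2.3 9.8] jaw axis deg -51.3
```

drive_tool --motion '[1.3,2.3,3,0,0,0,5,0,0,0,5,0,0,0,0,0]'

```text
clock: 15.3
eef_pos: [523.9, 9.9, 95.6]
eef_rot: [-3.127, 0.014, 0.675]
wrist_force: [-0.4, 0.6, -0.4]
finger_gap: 37.7
```

```bash
python3 nav.py 522 11 62; python3 - <<'E'
from h import *
i,_=snap('wrist','w6');cv2.imwrite('pics/w6b.png',cv2.resize(i[100:384,80:440,::-1],(720,568)))
E
```

```text
[523.9   9.9  95.6] [-3.127  0.014  0.675] 37.7 tool shift [-0.3 -1.5 33.7] jaw axis deg -51.3
```

View pics/w6b.png

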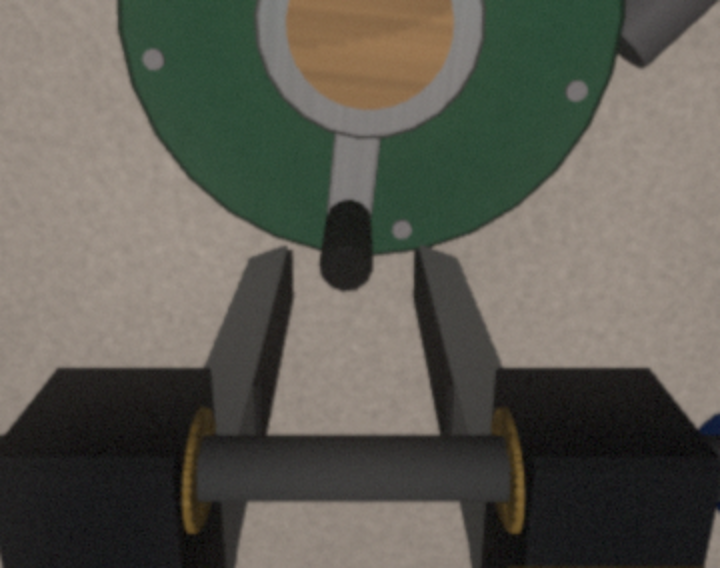

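The knob's top, at (347,266), lies between the fingertips at (290,250) and (417,250), about 2 mm left of centre. Now descending around it.

drive_tool --motion '[0,-1.5,3,0,0,0,5,0,0,0,6,0,0,0,6,0,0,0,0,0]'

```text
clock: 15.77
eef_pos: [522.7, 10.9, 73.4]
eef_rot: [-3.126, 0.014, 0.675]
wrist_force: [-0.5, 0.5, 0.0]
finger_gap: 37.5
```

```bash
python3 nav.py 522 11 62
```

```text
[522.7  10.9  73.4] [-3.126  0.014  0.675] 37.5 tool shift [-0.3 -0.4 11.4] jaw axis deg -51.3
```

Down a bit more, then narrow the cage.

drive_tool --motion '[0,0,4,0,0,0,4,0,0,0,1,0,0,0,0,0,0,0,0,0]' --jaw 0.76

```text
clock: 16.18
eef_pos: [522.4, 10.9, 63.0]
eef_rot: [-3.126, 0.015, 0.675]
wrist_force: [-0.2, -0.8, -0.3]
finger_gap: 22.3
```

```bash
sed -i 's/88-p\[2\]/62-p[2]/' arc.py; python3 arc.py 1 .02
```

```text
ang 3.70924438826351 r 74.97015619765375 z 62.9807646647533 jaw-tangent 0.10695507039778995 gap 22.295060125161722 F [-0.2 -0.8 -0.3]
[[-0.2   1.5   1.   -0.02]]
```

drive_tool --motion '[-0.2,1.5,0.5,-0.02,-0.2,1.5,0,-0.02,-0.2,1.5,0,-0.02,-0.2,1.5,0,-0.02,-0.2,1.5,0,-0.02,-0.2,1.5,0,-0.02,-0.2,1.5,0,-0.02,-0.2,1.5,0,-0.02]'

```text
clock: 16.85
eef_pos: [530.1, 0.6, 62.8]
eef_rot: [-3.123, 0.011, 0.851]
wrist_force: [-0.6, 1.8, 0.1]
finger_gap: 23.0
```

```bash
python3 arc.py 1 .02
```

```text
ang 3.8809318562529516 r 75.04268212049604 z 62.79053064571472 jaw-tangent 0.11188050790901238 gap 22.994968564727248 F [-0.6  1.8  0.1]
[[-0.1   1.5   0.8  -0.02]]
```

drive_tool --motion '[-0.2,1.5,0.3,-0.02,-0.2,1.5,0,-0.02,-0.2,1.5,0,-0.02,-0.2,1.5,0,-0.02,-0.2,1.5,0,-0.02]'

```text
clock: 17.27
eef_pos: [536.1, -5.5, 62.5]
eef_rot: [-3.122, 0.009, 0.963]
wrist_force: [-0.3, 1.3, 0.4]
finger_gap: 22.7
```

drive_tool --motion '[-0.2,1.5,0.3,-0.02,-0.2,1.5,0,-0.02,-0.2,1.5,0,-0.02,-0.2,1.5,0,-0.02]'

```text
clock: 17.6
eef_pos: [541.1, -9.9, 62.1]
eef_rot: [-3.122, 0.007, 1.051]
wrist_force: [-1.5, 1.7, -0.3]
finger_gap: 22.2
```

```bash
python3 red.py; python3 arc.py 1 .02
```

```text
red n 35 284.1714285714286 199.97142857142856
red n 41 283.0487804878049 200.4390243902439
expected row shift per 10mm 3.474280833310587
ang 4.0861977098065925 r 75.63416995234626 z 62.064610939869226 jaw-tangent 0.10818794658943132 gap 22.49544160163776 F [-0.2  0.2 -1. ]
[[ 0.5   1.6   0.   -0.02]]
```

drive_tool --motion '[0.2,1.5,0.2,-0.02,0,1.5,0,-0.02,-0.1,1.5,0,-0.02,-0.1,1.5,0,-0.02]'

```text
clock: 17.98
eef_pos: [546.8, -13.3, 61.8]
eef_rot: [-3.121, 0.006, 1.14]
wrist_force: [-0.5, -0.3, 0.6]
finger_gap: 22.5
```

drive_tool --motion '[-0.1,1.5,0.2,-0.02,-0.1,1.5,0,-0.02,-0.1,1.5,0,-0.02,-0.1,1.5,0,-0.02]'

```text
clock: 18.32
eef_pos: [552.8, -16.4, 61.4]
eef_rot: [-3.121, 0.004, 1.229]
wrist_force: [-0.9, 0.3, 1.4]
finger_gap: 22.8
```

```bash
python3 red.py; python3 arc.py 1 .02
```

```text
red n 35 284.1714285714286 199.97142857142856
red n 41 283.0487804878049 200.4390243902439
expected row shift per 10mm 3.474280833310587
ang 4.263949338789433 r 75.1078082759325 z 61.454435343507505 jaw-tangent 0.10805250263247768 gap 22.401526028483254 F [-0.5  0.4 -0.2]
[[-0.    1.5  -0.6  -0.02]]
```

```bash
python3 - <<'E'
from h import *
a=cv2.imread('pics/s4.png');b=cv2.imread('pics/s_now.png');c=load('s4')
for z in(80,95,110):
    u,v=map(round,proj(c,[522.5,11.4,z]));print(z,a[v,u],b[v,u])
    u,v=map(round,proj(c,[554,-17,z]));print('   new',a[v,u],b[v,u])
E
```

```text
80 [21 23 21] [157 169 171]
   new [160 171 175] [16 15 13]
95 [17 16 16] [165 176 181]
   new [163 174 179] [14 12 10]
110 [21 19 17] [165 176 181]
   new [165 175 181] [21 23 18]
```

The knob is moving with the fingers, so I'll continue.

drive_tool --motion '[-0.1,1.5,0,-0.02,-0.1,1.5,0,-0.02,-0.1,1.5,0,-0.02,-0.1,1.5,0,-0.02]'

```text
clock: 18.7
eef_pos: [559.1, -18.8, 61.3]
eef_rot: [-3.121, 0.002, 1.318]
wrist_force: [-1.1, 0.2, 1.0]
finger_gap: 22.6
```

drive_tool --motion '[-0.1,1.5,0,-0.02,-0.1,1.5,0,-0.02,-0.1,1.5,0,-0.02]'

```text
clock: 18.95
eef_pos: [563.9, -20.3, 61.2]
eef_rot: [-3.12, 0.001, 1.384]
wrist_force: [-2.0, 1.6, 1.3]
finger_gap: 22.1
```

```bash
python3 red.py; python3 arc.py 1 .02
```

```text
red n 35 284.1714285714286 199.97142857142856
red n 42 283.1666666666667 200.5952380952381
expected row shift per 10mm 3.474280833310587
ang 4.420575205525516 r 74.79306525132681 z 61.176144235289534 jaw-tangent 0.10690571394879944 gap 22.52188563761923 F [-0.3 -0.4 -0.8]
[[-0.4   1.5  -0.9  -0.02]]
```

drive_tool --motion '[-0.2,1.5,0,-0.02,-0.1,1.5,0,-0.02,-0.1,1.5,0,-0.02]'

```text
clock: 19.25
eef_pos: [568.8, -21.6, 61.0]
eef_rot: [-3.121, -0.001, 1.451]
wrist_force: [-0.5, 0.2, 0.8]
finger_gap: 22.7
```

drive_tool --motion '[-0.1,1.5,0,-0.02,-0.1,1.5,0,-0.02,-0.1,1.5,0,-0.02]'

```text
clock: 19.5
eef_pos: [573.7, -22.5, 60.9]
eef_rot: [-3.121, -0.002, 1.518]
wrist_force: [-3.7, 0.7, 1.2]
finger_gap: 22.5
```

```bash
python3 red.py; python3 arc.py 1 .02
```

```text
red n 35 284.1714285714286 199.97142857142856
red n 45 284.0888888888889 203.6
expected row shift per 10mm 3.474280833310587
ang 4.553583962100188 r 74.58608820330637 z 60.90685063083982 jaw-tangent 0.1071096097556179 gap 22.35738200691635 F [-1.1  1.   1.3]
[[-0.6   1.4  -1.1  -0.02]]
```

The head has dropped about 3.6 px (10 mm) and the crank resisted with about 3.7 N, so the pin has caught. Stopping here, opening and lifting clear.

drive_tool --motion '[0,-0.8,0,0,0,0,0,0,0,0,0,0]' --jaw 0.55

```text
clock: 19.8
eef_pos: [573.2, -22.5, 60.8]
eef_rot: [-3.121, -0.002, 1.519]
wrist_force: [-0.3, -0.6, -0.1]
finger_gap: 39.2
```

drive_tool --motion '[0,0,-8,0,0,0,-12,0,0,0,-14,0,0,0,-16,0,0,0,-16,0,0,0,-8,0,0,0,0,0]'

```text
clock: 20.38
eef_pos: [575.1, -22.9, 143.5]
eef_rot: [-3.124, -0.002, 1.518]
wrist_force: [0.1, -0.0, 0.1]
finger_gap: 42.2
```

```bash
python3 red.py; python3 nav.py 597 110 130
```

```text
red n 35 284.1714285714286 199.97142857142856
red n 43 283.25581395348837 203.6046511627907
expected row shift per 10mm 3.474280833310587
[575.  -22.8 142.7] [-3.123e+00 -2.000e-03  1.518e+00] 42.1 tool shift [133.8  15.3  12.7] jaw axis deg -3.0
```

drive_tool --motion '[22,2.5,0,0,22,2.5,0,0,22,2.5,0,0,22,2.5,0,0,22,2.5,0,0,22,2.5,0,0,0,0,0,0]' --jaw 1 --grip_force 20

```text
clock: 21.02
eef_pos: [595.6, 112.3, 137.7]
eef_rot: [-3.117, -0.001, 1.515]
wrist_force: [-0.8, 0.3, -0.4]
finger_gap: 1.3
```

```bash
python3 nav.py 597.5 110.5 110
```

```text
[595.6 112.3 137.7] [-3.117e+00 -1.000e-03  1.515e+00] 1.3 tool shift [-1.7  2.7 27.6] jaw axis deg -3.2
```

drive_tool --motion '[-1.2,2,5,0,0,0,6,0,0,0,6,0,0,0,3,0,0,0,0,0]'

```text
clock: 21.43
eef_pos: [595.8, 108.7, 112.6]
eef_rot: [-3.113, 0.0, 1.514]
wrist_force: [0.3, 0.7, 0.2]
finger_gap: 0.6
```

```bash
python3 nav.py 597.5 110.5 108
```

```text
[595.8 108.7 112.6] [-3.113  0.     1.514] 0.6 tool shift [1.9 1.8 4.5] jaw axis deg -3.3
```

drive_tool --motion '[1.8,1.5,1,0,0,0,1,0,0,0,1,0,0,0,1,0]'

```text
clock: 21.77
eef_pos: [597.5, 109.0, 108.3]
eef_rot: [-3.113, 0.0, 1.512]
wrist_force: [-0.5, -1.3, -0.0]
finger_gap: 0.8
```

drive_tool --motion '[0,0,1,0,0,0,1,0,0,0,1,0]'

```text
clock: 22.02
eef_pos: [597.7, 109.0, 105.5]
eef_rot: [-3.114, 0.0, 1.512]
wrist_force: [-0.4, -0.4, 0.7]
finger_gap: -0.0
```

drive_tool --motion '[0,0,1,0,0,0,1,0,0,0,1,0]'

```text
clock: 22.27
eef_pos: [598.6, 109.3, 103.9]
eef_rot: [-3.117, -0.0, 1.512]
wrist_force: [-0.2, 0.3, 6.6]
finger_gap: 0.6
```

drive_tool --motion '[0,0,1,0,0,0,1,0,0,0,1,0]'

```text
clock: 22.52
eef_pos: [599.7, 109.6, 103.6]
eef_rot: [-3.121, -0.001, 1.512]
wrist_force: [-2.7, -0.7, 8.3]
finger_gap: 0.3
```

```bash
python3 red.py; python3 nav.py 597.5 110.5 96
```

```text
red n 35 284.1714285714286 199.97142857142856
red n 19 282.57894736842104 205.89473684210526
expected row shift per 10mm 3.474280833310587
[599.7 109.6 103.6] [-3.121e+00 -1.000e-03  1.512e+00] 0.3 tool shift [ 0.7 -2.1  7.7] jaw axis deg -3.4
```

drive_tool --motion '[0.2,-0.8,2,0,0,-0.5,2,0,0,0,2,0]'

```text
clock: 22.82
eef_pos: [599.8, 110.1, 101.2]
eef_rot: [-3.127, -0.002, 1.512]
wrist_force: [-2.6, 0.0, 9.8]
finger_gap: 0.5
```

drive_tool --motion '[0,-1,2,0,0,-0.5,2,0,0,0,2,0,0,0,2,0]'

```text
clock: 23.15
eef_pos: [600.1, 110.3, 97.9]
eef_rot: [-3.134, -0.003, 1.513]
wrist_force: [-2.8, -0.5, 13.0]
finger_gap: 0.7
```

drive_tool --motion '[0,-1,2,0,0,-0.5,2,0,0,-0.5,2,0,0,0,2,0]'

```text
clock: 23.48
eef_pos: [600.3, 110.4, 95.5]
eef_rot: [3.141, -0.004, 1.513]
wrist_force: [-4.0, -1.8, 15.1]
finger_gap: 0.6
```

```bash
python3 red.py; python3 nav.py 597.5 110.5 96
```

```text
red n 35 284.1714285714286 199.97142857142856
red n 20 282.8 209.5
expected row shift per 10mm 3.474280833310587
[600.4 110.5  95.4] [ 3.14  -0.004  1.513] 0.6 tool shift [-0.1 -2.9 -0.6] jaw axis deg -3.3
```

drive_tool --motion '[0,0,-4,0,0,0,-3,0,0,-2.5,0,0,0,0,0,0]'

```text
clock: 23.87
eef_pos: [597.8, 110.7, 103.4]
eef_rot: [3.14, -0.004, 1.513]
wrist_force: [-0.4, 0.1, 0.2]
finger_gap: 0.3
```

```bash
python3 nav.py 597.3 110 96
```

```text
[597.8 110.7 103.4] [ 3.14  -0.004  1.513] 0.3 tool shift [-0.7 -0.5  7.4] jaw axis deg -3.3
```

drive_tool --motion '[-0.5,-1,2.5,0,0,0,2.5,0,0,0,2,0,0,0,1.5,0,0,0,1.5,0]'

```text
clock: 24.28
eef_pos: [597.1, 110.3, 93.9]
eef_rot: [3.138, -0.004, 1.513]
wrist_force: [-8.0, -0.6, 24.5]
finger_gap: 0.5
```

drive_tool --motion '[0,0,1.5,0,0,0,1.5,0,0,0,1.5,0]'

```text
clock: 24.53
eef_pos: [597.7, 110.5, 94.0]
eef_rot: [3.135, -0.005, 1.513]
wrist_force: [-10.2, -1.4, 17.0]
finger_gap: 0.1
```

It stopped at 94 with the force rising, so it is probably home. Backing off to check.

drive_tool --motion '[0,0,-4,0,0,0,-8,0,0,0,-15,0,0,0,-15,0,0,0,-10,0,0,0,0,0]'

```text
clock: 25.03
eef_pos: [596.9, 110.2, 148.2]
eef_rot: [3.137, -0.004, 1.513]
wrist_force: [0.8, -0.9, 0.2]
finger_gap: 0.8
```

```bash
python3 red.py; python3 - <<'E'
from h import *
o=[]
for n,f in(('scene','s7'),('side','d7')):
    i,cc=snap(n,f);u,v=map(int,proj(cc,[585,65,90]));h=40
    o.append(cv2.resize(i[v-h:v+h,u-h:u+h,::-1],(400,400),interpolation=cv2.INTER_CUBIC))
cv2.imwrite('pics/m7.png',np.hstack(o))
E
```

```text
red n 35 284.1714285714286 199.97142857142856
red n 42 283.5 207.57142857142858
expected row shift per 10mm 3.474280833310587
```

View pics/m7.png

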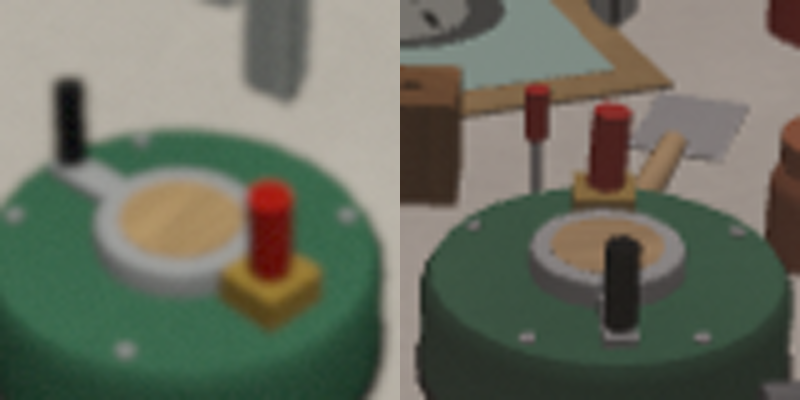

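The head looks seated on the guide, with a total drop of about 21.9 mm against the 22 mm expected. I'll press once more to confirm the hard stop.

drive_tool --motion '[0,0,15,0,0,0,15,0,0,0,10,0,0,0,4,0,0,0,0,0]'

```text
clock: 25.6
eef_pos: [594.5, 110.0, 96.0]
eef_rot: [-3.139, -0.003, 1.513]
wrist_force: [0.3, 0.3, 0.3]
finger_gap: 0.2
```

```bash
python3 nav.py 597 110.3 97
```

```text
[594.5 110.   96. ] [-3.139e+00 -3.000e-03  1.513e+00] 0.2 tool shift [ 0.4  2.4 -1. ] jaw axis deg -3.3
```

drive_tool --motion '[0,1.5,1,0,0,0,1,0,0,0,1,0]'

```text
clock: 25.85
eef_pos: [596.7, 109.9, 94.2]
eef_rot: [-3.139, -0.003, 1.513]
wrist_force: [-4.1, -0.8, 9.1]
finger_gap: 0.1
```

drive_tool --motion '[0,0,2,0,0,0,2.5,0,0,0,2.5,0]'

```text
clock: 26.1
eef_pos: [597.9, 110.2, 94.1]
eef_rot: [3.139, -0.004, 1.513]
wrist_force: [-12.8, -2.6, 19.7]
finger_gap: 0.4
```

Hard stop at the same height, 94.1, under 20 N. Retracting, then a final check and hand-in.

drive_tool --motion '[0,0,-4,0,0,0,-8,0,0,0,-20,0,0,0,-25,0,0,0,-20,0,0,0,-10,0,0,0,0,0,0,0,0,0]'

```text
clock: 26.77
eef_pos: [598.5, 110.0, 189.8]
eef_rot: [3.133, -0.005, 1.513]
wrist_force: [0.2, 0.4, -0.2]
finger_gap: 0.9
```

```bash
python3 red.py; python3 nav.py 597 110 100; python3 - <<'E'
from h import *
snap('side','d8')
for a,b in(('scene0','s_now'),('side0','d8')):
    d=np.abs(cv2.imread(f'pics/{a}.png').astype(int)-cv2.imread(f'pics/{b}.png')).max(2)
    m=cv2.morphologyEx((d>50).astype(np.uint8),cv2.MORPH_OPEN,np.ones((2,2)));n,_,s,_=cv2.connectedComponentsWithStats(m)
    print(a,[list(x) for x in s[1:] if x[4]>8])
E
```

```text
red n 35 284.1714285714286 199.97142857142856
red n 42 283.5238095238095 207.5952380952381
expected row shift per 10mm 3.474280833310587
[598.5 109.9 189.6] [ 3.134 -0.005  1.513] 0.4 tool shift [-0.4 -2.2 89.5] jaw axis deg -3.3
scene0 [[np.int32(232), np.int32(0), np.int32(22), np.int32(13), np.int32(99)], [np.int32(228), np.int32(0), np.int32(51), np.int32(22), np.int32(424)], [np.int32(328), np.int32(5), np.int32(10), np.int32(10), np.int32(60)], [np.int32(273), np.int32(13), np.int32(72), np.int32(69), np.int32(1576)], [np.int32(283), np.int32(27), np.int32(3), np.int32(6), np.int32(14)], [np.int32(277), np.int32(31), np.int32(5), np.int32(4), np.int32(15)], [np.int32(227), np.int32(36), np.int32(25), np.int32(17), np.int32(292)], [np.int32(386), np.int32(43), np.int32(9), np.int32(12), np.int32(63)], [np.int32(240), np.int32(61), np.int32(31), np.int32(9), np.int32(187)], [np.int32(219), np.int32(72), np.int32(59), np.int32(91), np.int32(2034)], [np.int32(249), np.int32(83), np.int32(77), np.int32(90), np.int32(2712)], [np.int32(270), np.int32(84), np.int32(6), np.int32(8), np.
[... 2516 characters left out ...]
126), np.int32(6), np.int32(9), np.int32(45)], [np.int32(48), np.int32(138), np.int32(26), np.int32(28), np.int32(316)], [np.int32(232), np.int32(141), np.int32(6), np.int32(6), np.int32(31)], [np.int32(243), np.int32(147), np.int32(5), np.int32(6), np.int32(23)], [np.int32(232), np.int32(148), np.int32(7), np.int32(5), np.int32(31)], [np.int32(271), np.int32(160), np.int32(8), np.int32(16), np.int32(118)], [np.int32(251), np.int32(184), np.int32(6), np.int32(15), np.int32(71)], [np.int32(274), np.int32(186), np.int32(7), np.int32(11), np.int32(73)], [np.int32(258), np.int32(195), np.int32(6), np.int32(4), np.int32(20)], [np.int32(274), np.int32(201), np.int32(6), np.int32(4), np.int32(19)]]
```

Apart from the arm, only the pin and crank have changed between the start and end pictures.

```bash
python3 -c "from cell import *; print(sign_off())"
```

```text
the job is handed in; nothing more can be done
None
```

The red-headed pin is in the brass guide with its head home. The crank was turned counter-clockwise until the pin dropped and caught, and I handed the job in at about 27 s.

**Last checks**
- **Catch:** the crank had turned roughly 0.8 rad when the head dropped about 10 mm in the image. The crank then resisted with about 3.7 N and I stopped there.
- **Pin home:** the head came down about 22 mm in all, as expected. A second press met a hard stop at the same height (94.1 mm on the robot's reading), and the last picture shows the head on the guide.
- **Other objects:** the before/after image comparison showed changes only at the arm, pin and crank. The gripper is clear and touching nothing.

**What disagreed**
- **Fingertip height:** the fingertips were about 28 mm higher than the robot reported. This made my first crank pass go over the knob without touching it; I found it in the images and corrected for it.
- **Wrist camera:** its height also seemed about 8–12 mm off.
- **Pressing force:** pressing took 15–25 N rather than about 6 N, because the push was slightly off-centre.

I viewed 11 pictures, one over the budget of 10.

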